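# Slide the boxed edition into its display bay

### The job

Fill the empty middle bay of the coral display rack: push the green boxed book along the table with the fingers, through the narrow gap between the two dividers and fully home against the rack's back, so that it lies square in the row with the navy and the wine-red one. Only push it, steadily: do not pick it up, tip it or knock it in, and leave the other two books, the price labeller and the pen pot where they are.

Things in the scene. Friction and masses are not known exactly. Their poses are not given: they have to be found in the camera images.
- rack: Fixed coral steel display rack: a back riser 60 mm high with four dividers making three bays, open at top and front, the middle one empty. Origin: on the table at the middle of the middle bay's mouth, level with the dividers' front ends. Own y points into the bay, x across it, z up. Outer bays are centred at x = -136 and +136 mm, outer dividers at x = -204 and +204 mm. Place and yaw vary.
- divider_a (a point): Top of the front end of the middle bay's divider on the rack's -x side (rack x = -68, y = 0 mm, 50 mm above the table). The divider runs back from here to the riser, 170 mm long, 50 mm high, 5 mm thick; its front end is hemmed to a round edge 8 mm thick.
- divider_b (a point): The same for the divider on the rack's +x side (x = +68 mm). The clear mouth between the two hemmed ends is 128 mm wide, 8 mm more than the book; behind the hems the bay is 131 mm wide.
- bay_back (a point): On the table at the middle of the riser's face, the back of the middle bay (rack x = 0, y = 170 mm). A book that is home touches this face; its centre is then 85 mm in front of it and its near end is level with the dividers' front ends.
- green_book: The part to push, loose. Green hardback in a rigid board slipcase lying flat, face up: a plain box 120 mm (own x) by 170 mm (own y, the long way) by 34 mm high, with a gold frame and medallion. 0.33 to 0.62 kg; a steady push takes 2 to 8 N and it stops when the push stops. Origin: centre of its underside. Starts on the open table in front of the mouth (rack's -y side), off to a side and turned up to 0.6 rad from the bay; either end may lead.
- navy_book: Leave alone. Navy hardback in a rigid board slipcase lying flat, face up: a plain box 120 mm (own x) by 170 mm (own y, the long way) by 34 mm high, loose in the bay at rack x = -136 mm. Origin: centre of its underside.
- wine_book: Leave alone. Wine-red hardback in a rigid board slipcase lying flat, face up: a plain box 120 mm (own x) by 170 mm (own y, the long way) by 34 mm high, loose in the bay at rack x = +136 mm. Origin: centre of its underside.
- labeller: Leave alone. Yellow hand price labeller lying loose on its side on the table, behind the rack, within 140 mm of its origin and 44 mm high; origin under the middle of its main body (150 mm along own x by 46 mm), label roll on the +y side, handle reaching to -x, -y.
- pen_pot: Leave alone. Dark steel pen pot, 76 mm in diameter and 95 mm high; the pens in it reach 152 mm. Loose, easily tipped. Origin: centre of its underside.
Things that resemble listed ones, but are neither listed nor needed, are in the scene too. Of the things that look like the green_book, take the one that is farthest to the robot's right at the start.

How it is judged (in metres and radians):
On the way:
1. the green book's leading end has been slid, lying flat, between the two dividers (y of green_book in the frame of rack above -0.055 m and x of green_book in the frame of rack between -0.015 and 0.015 m and height (world z) of green_book below 0.006 m), for 0.05 s.
At the end, for the whole second after the job is handed in: The green book lies flat and still in the middle bay, home against the riser to within 5 mm, within 8 mm of the bay's centre line and square to it within 0.06 rad; the navy and wine-red books have moved less than 15 mm, the labeller and the pen pot less than 20 mm, and the pot stands upright (y of green_book in the frame of rack between 0.08 and 0.09 m and x of green_book in the frame of rack between -0.008 and 0.008 m and angle between the y axis of green_book and the y axis of rack, either way round below 0.06 rad and height (world z) of green_book below 0.005 m and angle between green_book's own z axis and vertical below 0.04 rad and linear speed of green_book below 0.02 m/s and distance of each of navy_book, wine_book from where it was at the start of the episode below 0.015 m and distance of each of labeller, pen_pot from where it was at the start of the episode below 0.02 m and angle between pen_pot's own z axis and vertical below 0.2 rad); the robot touches nothing.
It fails at once if the green book is lifted off the table (10 mm) or tipped (0.15 rad) (height (world z) of green_book above 0.01 m or angle between green_book's own z axis and vertical above 0.15 rad).
It fails at once if the green book is knocked along (faster than 0.5 m/s) (linear speed of green_book above 0.5 m/s).
It fails at once if the navy or the wine-red book is shifted (15 mm) or lifted (distance of any of navy_book, wine_book from where it was at the start of the episode above 0.015 m).
It fails at once if the labeller or the pen pot is shifted (20 mm) or the pot tipped (distance of any of labeller, pen_pot from where it was at the start of the episode above 0.02 m or angle between pen_pot's own z axis and vertical above 0.3 rad).
It also fails if it takes over 72 s, if anything falls off the work surface, if the arm or the gripper's body presses on something with over 40 N, if the wrist force passes 120 N, or if a joint passes its speed limit or range.

### The arm

A 6-joint arm with a two-finger parallel gripper is mounted at the origin on the work surface. World frame = base frame: x ahead of the robot, y to its left, z up, the work surface at z = 0. Lengths are in mm, angles in rad, forces in N, time in s.
With the tool pointing down it reaches from about 350 to 975 mm from the base axis. Payload 7.1 kg.
Tool frame: the origin (TCP) lies between the finger pads; the fingertips stand 8 mm ahead of it and the grasp point (between the pads) lies 11 mm behind it; x points along the fingers, y is the direction in which the jaws open and shut, and the axes are right-handed (so a half turn about x gives the same grasp; the last joint's range is limited). The gripper opens to 88 mm and grips with 3 to 60 N. Pads are 20 mm wide; open, the fingers measure 115 mm over their backs; the gripper's body (75 mm by 178 mm) begins 61 mm behind the grasp point.
Start: joints at [-1.204, 0.423, 1.63, -0, 1.089, -0.019], TCP at [235.204, -579.037, 230.675] pointing down, gripper open.
Joint ranges: [-3, 3], [-0.9, 2.11], [0.09, 2.58], [-1.31, 4.45], [0.11, 2.69], [-2.54, 2.54]. Speed limits (rad/s): [2.39, 2.39, 3.01, 3.14, 3.14, 3.14].

### API

Orientations are given as a rotation vector (axis times angle).
In Python, from workcell import ctrl gives the robot as it stands.
- The arm moves only by the tool apply_moves, never from a script. Its argument "increments" is a list of rows, each an object with "gripper": the opening in per cent of the stroke, from 0 (shut) to 100 (fully open); "delta_pos": the shift along the tool's x, y, z in cm, a list of three; "dr": the turn, a rotation vector about the tool's x, y, z in rad, a list of three. In form: [{"gripper": gripper, "delta_pos": [dx, dy, dz], "dr": [ax, ay, az]}, ...]. A call has exactly 5 rows; each row shifts and turns the commanded pose from where the row before left it, along the tool's axes as they then stand; what a row does not reach is not made up. A row lasts 1/12 s, in which the tool goes at most 41.7 mm and 7.16 degrees, less where a joint would pass 70% of its speed; a pose out of reach is approached as far as the arm can. A call with a gripper value outside its range is refused whole. The fingers move at their own pace and stop on an object; the grip force is fixed at half the most. Time passes only in rows, so rows that do not move let the fingers close, or fill a call up. It gives the time, the measured TCP pose, the force and the opening at its end, in the units of the state.
- ctrl.get_obs(): the state, without advancing time (a new reading comes with each control period).
- ctrl.get_image(name): name is "side" or "top" or "wrist"; returns a dict with "img" (384x512x3 uint8, red, green, blue), "range_z" (384x512 float32, mm along the optical axis (not along the pixel's ray), 0 where there is no reading), "mtx" (3x3 intrinsics, pixels), "k1" (the pictures are not rectified: a ray, as slopes to the right and down, at radius r is drawn at 1 + k1 r^2 times it, then the intrinsics apply), "rvec" (rotation vector, rad) and "tvec" (3), from world to camera coordinates, as OpenCV has them. Camera axes: x right, y down, z forward; pixel columns grow to the right and rows downward; lengths in mm; the calibration is good to about 2 mm. A picture is of the moment at which its call begins.
- ctrl.close_job(): hands the job in, once; it reports no verdict.
The state is a dict: "t": time; "qpos": joint angles; "qvel": joint speeds; "joint_torque": joint torques, N m; "ee_pos": TCP position; "orientation": TCP orientation; "ft_force": force on the tool from outside, world axes, zero at the start; "moment": the same for the moment, N m; "width": finger opening in mm.
Only numpy, scipy, OpenCV 4.12 (cv2) and the standard library are available. Lean on these libraries where they do the work, as an engineer would, in place of code of your own. Each camera call takes 0.05 s, during which the arm holds its last target. There are 200 camera calls.

## Working session

There is one attempt and no reset: what is moved stays moved. The work goes in short steps, Python scripts to look and compute and a tool call to move; the robot and the scene stay as the last step left them, time stands still between calls to the robot, and variables do not carry over. Pictures are saved under pics/ and viewed, about 8 in all and at most 12, crops included, and the job is handed in when it is done.

Besides the shell and the picture viewer there is one more tool, called as name([rows], argument=value, ...), one row to a line, values as JSON. apply_moves: Moves the arm, as the interface text tells. Its arguments: {"type":"object","properties":{"increments":{"type":"array","items":{"type":"object","properties":{"gripper":{"type":"number"},"delta_pos":{"type":"array","items":{"type":"number"}},"dr":{"type":"array","items":{"type":"number"}}}}}},"required":["increments"]}

```bash
ls; mkdir -p pics; cat > h.py <<'E'
import numpy as np, cv2, pickle
from workcell import ctrl
def grab(n,tag):
    d=ctrl.get_image(n); pickle.dump(d,open(f'{tag}.pkl','wb')); return d
def cloud(d):
    h,w=d['range_z'].shape; K=np.array(d['mtx'],float); k=float(d['k1'])
    u,v=np.meshgrid(np.arange(w),np.arange(h))
    xy=cv2.undistortPoints(np.stack([u,v],-1).reshape(-1,1,2).astype(float),K,np.array([k,0,0,0,0.])).reshape(h,w,2)
    R=cv2.Rodrigues(np.array(d['rvec'],float))[0]; t=np.array(d['tvec'],float).reshape(3)
    z=d['range_z'][...,None]; P=np.concatenate([xy*z,z],-1)
    W=(P-t)@R; W[d['range_z']==0]=np.nan
    return W,xy,R,t
def onplane(d,u,v,h):
    W,xy,R,t=cloud(d); r=np.array([*xy[int(round(v)),int(round(u))],1])@R; c=-t@R
    return c+r*(h-c[2])/r[2]
E
python3 - <<'E'
from h import *
a=grab('top','top0'); b=grab('side','side0')
cv2.imwrite('pics/top0.png',cv2.resize(a['img'][...,::-1],(800,600),interpolation=cv2.INTER_CUBIC))
cv2.imwrite('pics/side0.png',b['img'][...,::-1])
for d in(a,b):
    W,_,R,t=cloud(d); print(-t@R,R[2])
print(ctrl.get_obs())
E
```

```text
pics
[ 368.67784531   24.70291596 1212.62540657] [ 0.08785171 -0.01670283 -0.99599352]
[ 342.59962407 1111.3410608   910.62576954] [ 0.09301963 -0.79134828 -0.60424767]
{'t': 0.1, 'qpos': array([-1.20399684e+00,  4.23726629e-01,  1.63060765e+00, -1.42120540e-05,
        1.08860068e+00, -1.90465860e-02]), 'qvel': array([-0.00110962, -0.00132177, -0.00098261, -0.00044801,  0.00152581,
       -0.00161023]), 'joint_torque': array([ 3.19291412e-04, -5.45612025e+01, -2.74323893e+01,  6.45062048e-02,
        1.88749441e-02, -3.79151243e-05]), 'ee_pos': array([ 235.03235541, -578.59626542,  230.00534892]), 'orientation': array([ 2.01030984,  0.39412724, -2.01081095]), 'ft_force': array([ 0.18340332, -0.00540462,  0.10030134]), 'moment': array([ 0.02718862, -0.02121845, -0.00981694]), 'width': 88.33249856618649}
```

View pics/top0.png

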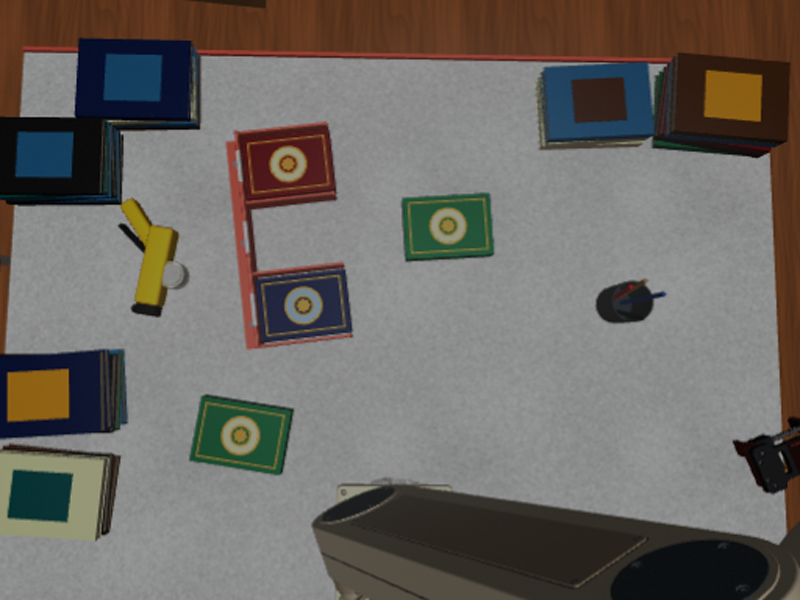

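View pics/side0.png

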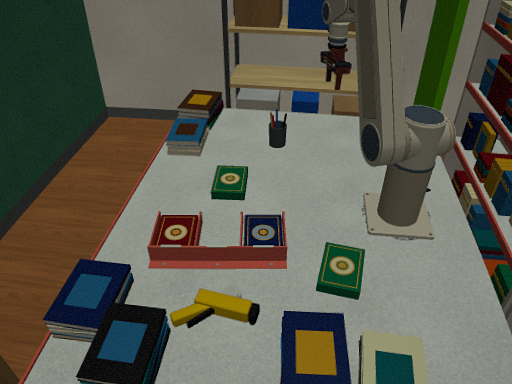

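Two green books are visible in the top view: (448,226), in front of the mouth, and (240,435), nearer the robot and to its left. Image right is the robot's right (−y), so (448,226) is the one meant, which also fits "in front of the mouth". The rack opens toward image right. The divider front ends are near (338,198) and (345,267), and the pot is at (625,300). Next I'll measure these and confirm in a crop.

```bash
cat >> h.py <<'E'
def book(d,near=None,hgt=34):
    "green top face -> centre, long-axis angle, size (world)"
    W,xy,R,t=cloud(d); hsv=cv2.cvtColor(d['img'],cv2.COLOR_RGB2HSV)
    m=((hsv[...,0]>55)&(hsv[...,0]<90)&(hsv[...,1]>90)).astype(np.uint8)
    c=-t@R; r=np.concatenate([xy,np.ones(xy.shape[:2]+(1,))],-1)@R
    Q=c+r*((hgt-c[2])/r[...,2])[...,None]
    m&=(np.abs(W[...,2]-hgt)<9)
    n,l,s,ce=cv2.connectedComponentsWithStats(m)
    out=[]
    for i in range(1,n):
        if s[i,4]<150: continue
        P=Q[l==i][:,:2].astype(np.float32)
        out.append(cv2.minAreaRect(P)+(s[i,4],cv2.boxPoints(cv2.minAreaRect(P)).round(1).tolist()))
    return out
E
python3 - <<'E'
from h import *
a=pickle.load(open('top0.pkl','rb')); W,xy,R,t=cloud(a)
for o in book(a): print(o)
im=a['img']; 
cv2.imwrite('pics/crop1.png',cv2.resize(im[70:230,135:335][...,::-1],(800,640))[:600])
hsv=cv2.cvtColor(im,cv2.COLOR_RGB2HSV)
m=((hsv[...,0]<8)|(hsv[...,0]>172))&(hsv[...,1]>90)&(hsv[...,2]>110)&(np.abs(W[...,2]-50)<5)
m[:, :140]=0; m[:70]=0
P=W[m]; print(len(P)); 
m2=m&(W[...,2]<1e9)
n,l,s,c=cv2.connectedComponentsWithStats(m2.astype(np.uint8))
for i in range(1,n):
    if s[i,4]>8:
        Q=W[l==i]; print(s[i],Q.mean(0).round(1),Q[:,:2].min(0).round(),Q[:,:2].max(0).round(),np.round(cv2.fitLine(Q[:,:2].astype(np.float32),2,0,.01,.01).ravel(),3))
# riser
m=((hsv[...,0]<8)|(hsv[...,0]>172))&(hsv[...,1]>90)&(np.abs(W[...,2]-60)<4); m[:,:130]=0;m[:70]=0
Q=W[m]; print('riser',len(Q),np.round(cv2.fitLine(Q[:,:2].astype(np.float32),2,0,.01,.01).ravel(),3))
# book tops navy/wine
for nm,lo,hi in(('navy',105,130),('wine',170,180)):
    mm=(hsv[...,0]>=lo)&(hsv[...,0]<=hi)&(hsv[...,1]>80)&(np.abs(W[...,2]-34)<6); mm[:, :145]=0;mm[:70]=0;mm[230:]=0;mm[:,260:]=0
    Q=W[mm][:,:2].astype(np.float32); print(nm,cv2.minAreaRect(Q))
p=W[170:215,370:440].reshape(-1,3); p=p[p[:,2]>80]; print('pot',p.mean(0),p.min(0),p.max(0))
E
```

```text
((600.8584594726562, -96.60806274414062), (118.82572937011719, 168.36904907226562), 4.141913890838623, np.int32(477), [[535.5, -16.899999618530273], [547.7000122070312, -184.89999389648438], [666.2000122070312, -176.3000030517578], [654.0, -8.399999618530273]])
((602.0576171875, -97.19737243652344), (91.04440307617188, 139.80020141601562), 4.129735469818115, np.int32(912), [[551.5999755859375, -30.799999237060547], [561.7000122070312, -170.1999969482422], [652.5, -163.60000610351562], [642.4000244140625, -24.200000762939453]])
((204.17144775390625, 285.9980773925781), (168.9595947265625, 119.29451751708984), 81.10933685302734, np.int32(546), [[132.1999969482422, 211.8000030517578], [250.0, 193.3000030517578], [276.20001220703125, 360.20001220703125], [158.3000030517578, 378.70001220703125]])
((203.1349334716797, 286.79608154296875), (139.85635375976562, 91.40125274658203), 81.21366882324219, np.int32(1022), [[147.3000030517578, 224.6999969482422], [237.60000610351562, 210.6999969482422], [259.0, 348.8999938964844], [168.6999969482422, 362.8999938964844]])
340
[152  78  57   8  87] [7
[... 408 characters left out ...]
000e-01 -9.92000e-01  5.07839e+02  2.37308e+02]
[191 214  34   5  47] [384.6 130.9  49.5] [378.  85.] [391. 181.] [ 1.27000e-01 -9.92000e-01  3.84600e+02  1.30936e+02]
[166 218  24   4  36] [373.4 219.   49.1] [369. 186.] [378. 252.] [ 1.28000e-01 -9.92000e-01  3.73361e+02  2.19002e+02]
riser 217 [ 2.09000e-01 -9.78000e-01  6.18633e+02  1.89520e+01]
navy ((445.4123229980469, 176.3516845703125), (117.20731353759766, 168.50729370117188), 7.401477336883545)
wine ((591.789306640625, 196.67221069335938), (375.5967102050781, 168.82412719726562), 7.015214920043945)
pot [ 458.99716925 -426.81184572  106.83732642] [ 420.51545145 -464.80642603   80.21156469] [ 494.4729719  -386.72121333  155.11034853]
```

View pics/crop1.png

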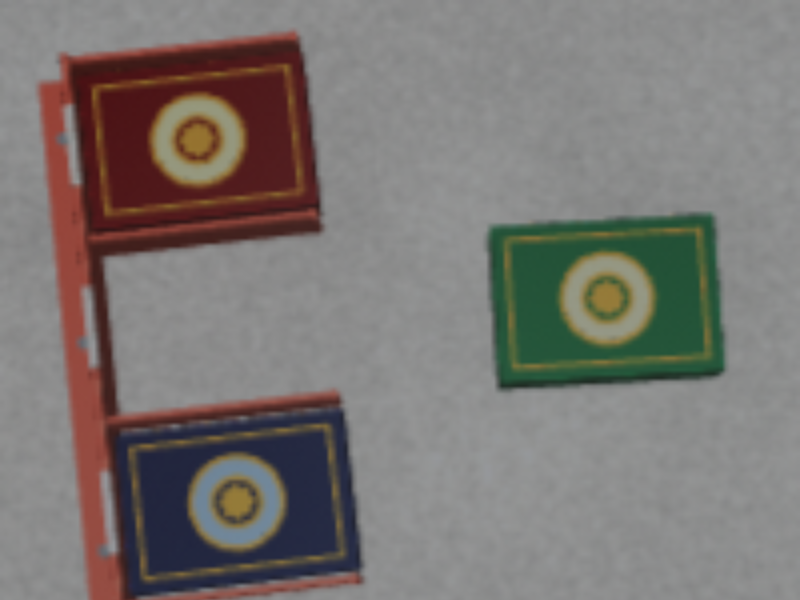

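The crop confirms it: the green book at crop (606,298) is the right-hand one, with its long axis toward the bay, and the bay between the wine and navy books is empty. The estimates agree: rack origin ≈ (592.7, 111.2), yaw 0.127, book at rack (−18, −207) with yaw error −0.055. First I'll push its −x side with two fingers to centre and square it, then push the rear end home.

```bash
cat >> h.py <<'E'
from scipy.spatial.transform import Rotation as Ro
TH=0.127; O=np.array([592.7,111.2]); RX=np.array([np.cos(TH),np.sin(TH)]); RY=np.array([-np.sin(TH),np.cos(TH)])
def rel(p): p=np.array(p)[:2]-O; return np.round([p@RX,p@RY],1)
def status():
    o=ctrl.get_obs(); M=Ro.from_rotvec(o['orientation']).as_matrix()
    print('t',round(o['t'],2),'rack',rel(o['ee_pos']),'z',o['ee_pos'][2].round(1),'F',o['ft_force'].round(1),'q',o['qpos'].round(2),'toolyaw-y vs rack y',round(np.arctan2(M[1,1],M[0,1])-np.pi/2-TH,3)); return o,M
def plan(x,y,z,yaw):
    "tool y at rack-y direction + yaw"
    o,M=status(); a=np.pi/2+TH+yaw; Y=np.array([np.cos(a),np.sin(a),0]); X=np.array([0,0,-1.]); T=np.stack([X,Y,np.cross(X,Y)],1)
    w=np.array([*(O+x*RX+y*RY),z])
    print('first rotate dr',Ro.from_matrix(M.T@T).as_rotvec().round(3),'then shift cm (new tool axes)',((w-o['ee_pos'])@T/10).round(2))
E
python3 -c "
from h import *
plan(-113,-205,60,0); plan(-113,-205,60,np.pi)"
```

```text
t 0.1 rack [-442.2 -638.9] z 230.0 F [ 0.2 -0.   0.1] q [-1.2   0.42  1.63 -0.    1.09 -0.02] toolyaw-y vs rack y -2.883
first rotate dr [-2.883e+00 -2.000e-03  0.000e+00] then shift cm (new tool axes) [17.   43.39 32.92]
t 0.1 rack [-442.2 -638.9] z 230.0 F [ 0.2 -0.   0.1] q [-1.2   0.42  1.63 -0.    1.09 -0.02] toolyaw-y vs rack y -2.883
first rotate dr [0.259 0.    0.001] then shift cm (new tool axes) [ 17.   -43.39 -32.92]
```

apply_moves([
  {"gripper": 100, "delta_pos": [0, 0, 0], "dr": [0.087, 0, 0]},
  {"gripper": 100, "delta_pos": [0, 0, 0], "dr": [0.087, 0, 0]},
  {"gripper": 100, "delta_pos": [0, 0, 0], "dr": [0.085, 0, 0]},
  {"gripper": 100, "delta_pos": [0, -2.4, -1.8], "dr": [0, 0, 0]},
  {"gripper": 100, "delta_pos": [0, -2.4, -1.8], "dr": [0, 0, 0]},
])

```text
t: 0.52
ee_pos: [264.4, -526.8, 230.0]
orientation: [2.157, 0.135, -2.158]
ft_force: [0.7, 0.4, -0.1]
width: 88.0
```

apply_moves([
  {"gripper": 100, "delta_pos": [0, -2.4, -1.8], "dr": [0, 0, 0]},
  {"gripper": 100, "delta_pos": [0, -2.4, -1.8], "dr": [0, 0, 0]},
  {"gripper": 100, "delta_pos": [0, -2.4, -1.8], "dr": [0, 0, 0]},
  {"gripper": 100, "delta_pos": [0, -2.4, -1.8], "dr": [0, 0, 0]},
  {"gripper": 100, "delta_pos": [0, -2.4, -1.8], "dr": [0, 0, 0]},
])

```text
t: 0.93
ee_pos: [339.3, -394.9, 230.4]
orientation: [2.156, 0.137, -2.157]
ft_force: [0.5, 0.4, 0.1]
width: 87.9
```

apply_moves([
  {"gripper": 100, "delta_pos": [0, -2.4, -1.8], "dr": [0, 0, 0]},
  {"gripper": 100, "delta_pos": [0, -2.4, -1.8], "dr": [0, 0, 0]},
  {"gripper": 100, "delta_pos": [0, -2.4, -1.8], "dr": [0, 0, 0]},
  {"gripper": 100, "delta_pos": [0, -2.4, -1.8], "dr": [0, 0, 0]},
  {"gripper": 100, "delta_pos": [0, -2.4, -1.8], "dr": [0, 0, 0]},
])

```text
t: 1.35
ee_pos: [413.4, -264.6, 230.5]
orientation: [2.156, 0.137, -2.156]
ft_force: [0.9, 0.0, 0.3]
width: 87.9
```

apply_moves([
  {"gripper": 100, "delta_pos": [0, -2.4, -1.8], "dr": [0, 0, 0]},
  {"gripper": 100, "delta_pos": [0, -2.4, -1.8], "dr": [0, 0, 0]},
  {"gripper": 100, "delta_pos": [0, -2.4, -1.8], "dr": [0, 0, 0]},
  {"gripper": 100, "delta_pos": [0, 0, 0], "dr": [0, 0, 0]},
  {"gripper": 100, "delta_pos": [0, 0, 0], "dr": [0, 0, 0]},
])

```text
t: 1.77
ee_pos: [457.8, -186.6, 230.4]
orientation: [2.154, 0.14, -2.155]
ft_force: [0.3, 0.0, 0.9]
width: 88.1
```

```bash
python3 -c "
from h import *
plan(-115,-205,14,np.pi)
d=grab('wrist','w1'); cv2.imwrite('pics/w1.png',d['img'][...,::-1])"
```

```text
t 1.77 rack [-171.5 -278.3] z 230.4 F [0.3 0.  0.9] q [-0.41  0.23  1.91 -0.    1.    1.03] toolyaw-y vs rack y -3.139
first rotate dr [0.003 0.001 0.   ] then shift cm (new tool axes) [21.64 -7.33 -5.65]
```

View pics/w1.png

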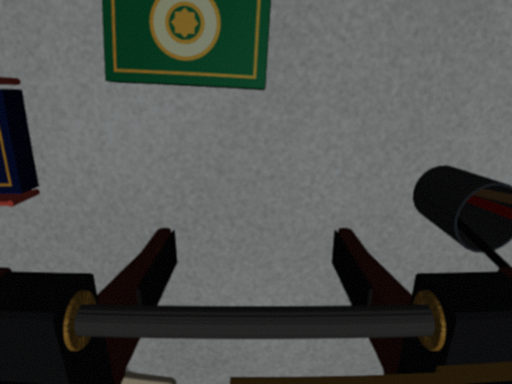

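The wrist view shows the book's near edge at row ~83, ahead of the fingers. The navy book is at the left edge and the pot at the right, both clear. Descending beside the book.

apply_moves([
  {"gripper": 100, "delta_pos": [0, -2.4, -1.9], "dr": [0, 0, 0]},
  {"gripper": 100, "delta_pos": [0, -2.4, -1.9], "dr": [0, 0, 0]},
  {"gripper": 100, "delta_pos": [0, -2.5, -1.8], "dr": [0, 0, 0]},
  {"gripper": 100, "delta_pos": [3.0, 0, 0], "dr": [0, 0, 0]},
  {"gripper": 100, "delta_pos": [3.0, 0, 0], "dr": [0, 0, 0]},
])

```text
t: 2.23
ee_pos: [505.7, -108.6, 171.4]
orientation: [2.16, 0.136, -2.15]
ft_force: [-0.1, 0.2, -1.2]
width: 88.0
```

apply_moves([
  {"gripper": 100, "delta_pos": [3.0, 0, 0], "dr": [0, 0, 0]},
  {"gripper": 100, "delta_pos": [3.0, 0, 0], "dr": [0, 0, 0]},
  {"gripper": 100, "delta_pos": [3.0, 0, 0], "dr": [0, 0, 0]},
  {"gripper": 100, "delta_pos": [3.0, 0, 0], "dr": [0, 0, 0]},
  {"gripper": 100, "delta_pos": [1.6, 0, 0], "dr": [0, 0, 0]},
])

```text
t: 2.65
ee_pos: [501.7, -109.3, 31.7]
orientation: [2.153, 0.136, -2.161]
ft_force: [0.5, 0.6, -0.1]
width: 87.9
```

apply_moves([
  {"gripper": 100, "delta_pos": [0.9, 0, 0], "dr": [0, 0, 0]},
  {"gripper": 100, "delta_pos": [0.9, 0, 0], "dr": [0, 0, 0]},
  {"gripper": 100, "delta_pos": [0, 0, 0], "dr": [0, 0, 0]},
  {"gripper": 100, "delta_pos": [0, 0, 0], "dr": [0, 0, 0]},
  {"gripper": 100, "delta_pos": [0, 0, 0], "dr": [0, 0, 0]},
])

```text
t: 3.07
ee_pos: [504.6, -108.7, 17.7]
orientation: [2.158, 0.136, -2.154]
ft_force: [-0.1, 0.1, 0.1]
width: 88.1
```

```bash
python3 -c "
from h import *
plan(-70,-207,13,np.pi)
d=grab('side','s1')
for o in book(d): print(o)"
```

```text
t 3.07 rack [-115.3 -207. ] z 17.7 F [-0.1  0.1  0.1] q [-0.24  0.62  1.97 -0.    0.55  1.21] toolyaw-y vs rack y -3.142
first rotate dr [-0.001 -0.002 -0.001] then shift cm (new tool axes) [ 0.47  0.   -4.53]
((2111.962890625, -1420.320068359375), (1170.5946044921875, 54.872596740722656), 89.85096740722656, np.int32(275), [[2083.0, -2005.5], [2137.89990234375, -2005.699951171875], [2140.89990234375, -835.0999755859375], [2086.0, -835.0]])
((603.0374145507812, -90.48831176757812), (119.21147155761719, 184.2431182861328), 4.514327526092529, np.int32(612), [[536.4000244140625, -3.299999952316284], [550.9000244140625, -187.0], [669.7000122070312, -177.60000610351562], [655.2000122070312, 6.0]])
((205.69500732421875, 291.9112243652344), (177.1473388671875, 118.52164459228516), 81.5428466796875, np.int32(1196), [[134.10000610351562, 213.0], [251.3000030517578, 195.60000610351562], [277.29998779296875, 370.79998779296875], [160.10000610351562, 388.20001220703125]])
```

apply_moves([
  {"gripper": 100, "delta_pos": [0.3, 0, -0.7], "dr": [0, 0, 0]},
  {"gripper": 100, "delta_pos": [0, 0, -0.6], "dr": [0, 0, 0]},
  {"gripper": 100, "delta_pos": [0, 0, -0.5], "dr": [0, 0, 0]},
  {"gripper": 100, "delta_pos": [0, 0, -0.4], "dr": [0, 0, 0]},
  {"gripper": 100, "delta_pos": [0, 0, -0.4], "dr": [0, 0, 0]},
])

```text
t: 3.53
ee_pos: [529.7, -104.9, 13.7]
orientation: [2.155, 0.137, -2.157]
ft_force: [-4.6, -1.4, 3.4]
width: 87.9
```

apply_moves([
  {"gripper": 100, "delta_pos": [0, 0, -0.4], "dr": [0, 0, 0]},
  {"gripper": 100, "delta_pos": [0, 0, -0.4], "dr": [0, 0, 0]},
  {"gripper": 100, "delta_pos": [0, 0, -0.4], "dr": [0, 0, 0]},
  {"gripper": 100, "delta_pos": [0, 0, -0.3], "dr": [0, 0, 0]},
  {"gripper": 100, "delta_pos": [0, 0, -0.2], "dr": [0, 0, 0]},
])

```text
t: 3.95
ee_pos: [545.7, -102.6, 13.5]
orientation: [2.153, 0.138, -2.158]
ft_force: [-7.3, -2.7, 5.7]
width: 87.8
```

```bash
cat >> h.py <<'E'
def look(tag):
    d=grab('top',tag); o=book(d)[:1] 
    for b in book(d):
        (cx,cy),(w,h),a,n,bx=b
        if cx<350 or cy>250: continue
        bx=np.array(bx); e=bx[1]-bx[0] if w<h and False else None
        # long axis
        e1=bx[1]-bx[0]; e2=bx[2]-bx[1]; L=e1 if np.linalg.norm(e1)>np.linalg.norm(e2) else e2
        L=L*np.sign(L[1]); print('book rack',rel((cx,cy)),'yaw err',round(np.arctan2(-L[0],L[1])-TH,3),'size',round(w),round(h),n)
    return d
E
python3 -c "
from h import *
status(); look('t1')"
```

```text
t 3.95 rack [ -73.7 -206.1] z 13.5 F [-7.3 -2.7  5.7] q [-0.21  0.66  1.88 -0.    0.61  1.24] toolyaw-y vs rack y -3.141
book rack [  10.6 -157.6] yaw err -1.684 size 67 51 282
```

```bash
cat >> h.py <<'E'
def edges(cam,tag,lo=26,hi=45):
    "fit top-face outline of target book using cloud points, robust rect"
    d=grab(cam,tag); W,xy,R,t=cloud(d); hsv=cv2.cvtColor(d['img'],cv2.COLOR_RGB2HSV)
    m=(hsv[...,0]>50)&(hsv[...,0]<95)&(hsv[...,1]>80)&(W[...,2]>lo)&(W[...,2]<hi)&(W[...,0]>400)&(W[...,0]<900)&(W[...,1]<250)&(W[...,1]>-300)
    P=W[m][:,:2]-O; P=np.stack([P@RX,P@RY],1).astype(np.float32)
    (c,s,a)=cv2.minAreaRect(P); print(cam,'rack c',np.round(c,1),'size',np.round(s,1),'ang',round(a,1),len(P),'lo/hi pct',np.percentile(P,[0.5,99.5],axis=0).round(1).tolist())
    return d,m
E
python3 - <<'E'
from h import *
d=edges('side','s2')[0]
u=cv2.resize(d['img'][140:300,120:320][...,::-1],(800,640),interpolation=cv2.INTER_CUBIC)[:600]; cv2.imwrite('pics/s2.png',u)
E
```

```text
side rack c [   1.4 -203.4] size [118.3 177.9] ang 1.3 533 lo/hi pct [[-58.8, -291.3], [59.2, -115.7]]
```

View pics/s2.png

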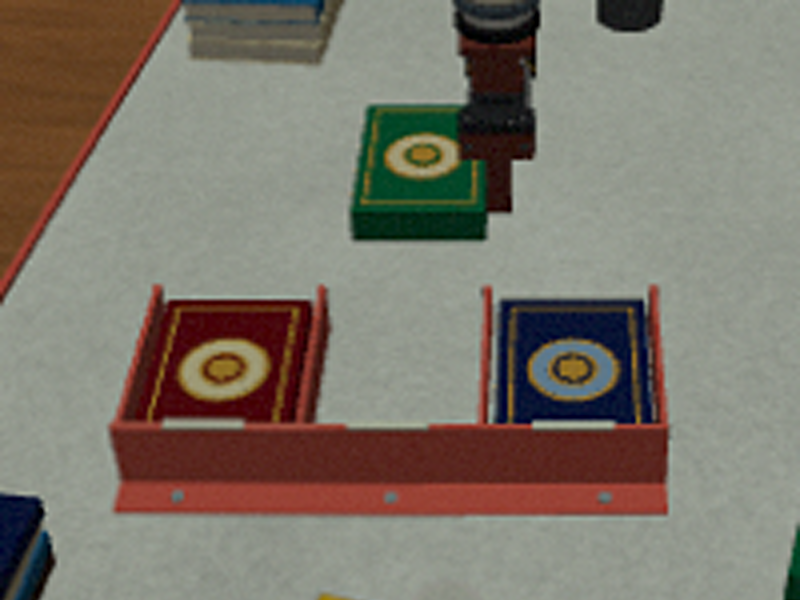

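The side view shows the book at crop (425,170), roughly square and centred on the gap between dividers (322,290) and (487,290). I'll back off, rise, turn 90° and go behind its rear end.

apply_moves([
  {"gripper": 100, "delta_pos": [0, 0, 1.0], "dr": [0, 0, 0]},
  {"gripper": 100, "delta_pos": [0, 0, 2.0], "dr": [0, 0, 0]},
  {"gripper": 100, "delta_pos": [-3, 0, 1], "dr": [0, 0, 0]},
  {"gripper": 100, "delta_pos": [-3, 0, 0], "dr": [-0.1, 0, 0]},
  {"gripper": 100, "delta_pos": [-3, 0, 0], "dr": [-0.11, 0, 0]},
])

```text
t: 4.47
ee_pos: [505.4, -107.8, 104.1]
orientation: [2.035, 0.351, -2.038]
ft_force: [1.4, -0.2, 0.4]
width: 87.5
```

apply_moves([
  {"gripper": 100, "delta_pos": [0, 0, 0], "dr": [-0.12, 0, 0]},
  {"gripper": 100, "delta_pos": [0, 0, 0], "dr": [-0.12, 0, 0]},
  {"gripper": 100, "delta_pos": [0, 0, 0], "dr": [-0.12, 0, 0]},
  {"gripper": 100, "delta_pos": [0, 0, 0], "dr": [-0.12, 0, 0]},
  {"gripper": 100, "delta_pos": [0, 0, 0], "dr": [-0.12, 0, 0]},
])

```text
t: 4.88
ee_pos: [506.9, -108.0, 103.9]
orientation: [1.656, 0.842, -1.653]
ft_force: [-0.2, -0.0, -0.2]
width: 87.9
```

apply_moves([
  {"gripper": 100, "delta_pos": [0, 0, 0], "dr": [-0.12, 0, 0]},
  {"gripper": 100, "delta_pos": [0, 0, 0], "dr": [-0.12, 0, 0]},
  {"gripper": 100, "delta_pos": [0, 0, 0], "dr": [-0.12, 0, 0]},
  {"gripper": 100, "delta_pos": [0, 0, 0], "dr": [-0.12, 0, 0]},
  {"gripper": 100, "delta_pos": [0, 0, 0], "dr": [-0.12, 0, 0]},
])

```text
t: 5.3
ee_pos: [506.9, -108.0, 103.7]
orientation: [1.23, 1.195, -1.229]
ft_force: [0.9, -0.5, -0.9]
width: 87.5
```

```bash
python3 -c "
from h import *
plan(0,-345,90,-np.pi/2)
edges('side','s3'); edges('top','t3')"
```

```text
t 5.3 rack [-112.9 -206.5] z 103.7 F [ 0.9 -0.5 -0.9] q [-0.23  0.46  1.95  0.    0.73 -0.21] toolyaw-y vs rack y -1.726
first rotate dr [-0.155  0.    -0.001] then shift cm (new tool axes) [ 1.37 11.29 13.85]
side rack c [   0.8 -204.6] size [119.4 179.3] ang 0.0 621 lo/hi pct [[-58.6, -290.7], [59.4, -116.0]]
top rack c [  -1.6 -204. ] size [168.6 119. ] ang 90.0 902 lo/hi pct [[-60.3, -287.4], [57.4, -119.9]]
```

Square to the bay, with x between −1.6 and +0.8 (top and side). Going behind the rear end.

apply_moves([
  {"gripper": 100, "delta_pos": [0, 0, 0], "dr": [-0.08, 0, 0]},
  {"gripper": 100, "delta_pos": [0, 0, 0], "dr": [-0.075, 0, 0]},
  {"gripper": 100, "delta_pos": [0, 1.3, 2.8], "dr": [0, 0, 0]},
  {"gripper": 100, "delta_pos": [0, 2, 2.8], "dr": [0, 0, 0]},
  {"gripper": 100, "delta_pos": [0, 2, 2.8], "dr": [0, 0, 0]},
])

```text
t: 5.82
ee_pos: [570.0, -185.6, 103.8]
orientation: [1.123, 1.262, -1.122]
ft_force: [-0.0, 0.2, 0.7]
width: 88.1
```

apply_moves([
  {"gripper": 100, "delta_pos": [0, 2, 2.8], "dr": [0, 0, 0]},
  {"gripper": 100, "delta_pos": [0, 2, 2.7], "dr": [0, 0, 0]},
  {"gripper": 100, "delta_pos": [0, 2, 0], "dr": [0, 0, 0]},
  {"gripper": 100, "delta_pos": [2, 0, 0], "dr": [0, 0, 0]},
  {"gripper": 100, "delta_pos": [2, 0, 0], "dr": [0, 0, 0]},
])

```text
t: 6.23
ee_pos: [638.0, -233.3, 64.3]
orientation: [1.124, 1.257, -1.121]
ft_force: [0.4, -0.4, 1.0]
width: 87.5
```

apply_moves([
  {"gripper": 100, "delta_pos": [2, 0, 0], "dr": [0, 0, 0]},
  {"gripper": 100, "delta_pos": [2, 0, 0], "dr": [0, 0, 0]},
  {"gripper": 100, "delta_pos": [1, 0, 0], "dr": [0, 0, 0]},
  {"gripper": 100, "delta_pos": [0, 0, 0], "dr": [0, 0, 0]},
  {"gripper": 100, "delta_pos": [0, 0, 0], "dr": [0, 0, 0]},
])

```text
t: 6.65
ee_pos: [635.6, -232.2, 13.5]
orientation: [1.121, 1.264, -1.121]
ft_force: [0.7, -0.4, 0.5]
width: 87.7
```

```bash
python3 -c "
from h import *
plan(0,-306,14,-np.pi/2)
edges('side','s4'); edges('top','t4')"
```

```text
t 6.65 rack [  -1.  -346.1] z 13.5 F [ 0.7 -0.4  0.5] q [-0.37  0.77  1.59  0.    0.78 -0.49] toolyaw-y vs rack y -1.579
first rotate dr [-0.008 -0.     0.   ] then shift cm (new tool axes) [-0.05  0.1  -4.01]
side rack c [   0.9 -203.9] size [118.9 178.4] ang 0.1 619 lo/hi pct [[-58.4, -291.3], [58.8, -116.2]]
top rack c [  -0.9 -204.4] size [118.5 169.4] ang 0.4 958 lo/hi pct [[-58.4, -288.1], [57.6, -120.1]]
```

apply_moves([
  {"gripper": 100, "delta_pos": [0, 0.1, -1.5], "dr": [-0.008, 0, 0]},
  {"gripper": 100, "delta_pos": [0, 0, -1.0], "dr": [0, 0, 0]},
  {"gripper": 100, "delta_pos": [0, 0, -0.7], "dr": [0, 0, 0]},
  {"gripper": 100, "delta_pos": [0, 0, -0.5], "dr": [0, 0, 0]},
  {"gripper": 100, "delta_pos": [0, 0, -0.4], "dr": [0, 0, 0]},
])

```text
t: 7.17
ee_pos: [631.6, -190.2, 14.1]
orientation: [1.113, 1.268, -1.113]
ft_force: [0.4, -0.9, 0.3]
width: 87.8
```

apply_moves([
  {"gripper": 100, "delta_pos": [0, 0, -0.5], "dr": [0, 0, 0]},
  {"gripper": 100, "delta_pos": [0, 0, -0.7], "dr": [0, 0, 0]},
  {"gripper": 100, "delta_pos": [0, 0, -0.8], "dr": [0, 0, 0]},
  {"gripper": 100, "delta_pos": [0, 0, -0.8], "dr": [0, 0, 0]},
  {"gripper": 100, "delta_pos": [0, 0, -0.8], "dr": [0, 0, 0]},
])

```text
t: 7.58
ee_pos: [627.2, -155.5, 14.0]
orientation: [1.114, 1.266, -1.113]
ft_force: [0.9, -4.5, 2.3]
width: 87.9
```

apply_moves([
  {"gripper": 100, "delta_pos": [0, 0, -0.8], "dr": [0, 0, 0]},
  {"gripper": 100, "delta_pos": [0, 0, -0.8], "dr": [0, 0, 0]},
  {"gripper": 100, "delta_pos": [0, 0, -0.8], "dr": [0, 0, 0]},
  {"gripper": 100, "delta_pos": [0, 0, -0.8], "dr": [0, 0, 0]},
  {"gripper": 100, "delta_pos": [0, 0, -0.6], "dr": [0, 0, 0]},
])

```text
t: 8.0
ee_pos: [622.2, -117.2, 13.9]
orientation: [1.113, 1.267, -1.113]
ft_force: [0.7, -5.2, 3.5]
width: 87.3
```

```bash
python3 -c "
from h import *
plan(0,-14,14,-np.pi/2)
d=edges('side','s5')[0]; edges('top','t5')
cv2.imwrite('pics/s5.png',cv2.resize(d['img'][140:300,120:320][...,::-1],(800,640),interpolation=cv2.INTER_CUBIC)[:600])"
```

```text
t 8.0 rack [   0.4 -230.3] z 13.9 F [ 0.7 -5.2  3.5] q [-0.2   0.73  1.7  -0.    0.71 -0.33] toolyaw-y vs rack y -1.568
first rotate dr [ 0.002  0.    -0.001] then shift cm (new tool axes) [-1.000e-02 -4.000e-02 -2.163e+01]
side rack c [ 1.000e-01 -1.316e+02] size [118.1 175.4] ang 0.1 676 lo/hi pct [[-58.9, -218.4], [58.4, -45.5]]
top rack c [   5.5 -114.6] size [135.6 120.1] ang 83.3 784 lo/hi pct [[-57.3, -186.8], [56.9, -49.8]]
```

View pics/s5.png

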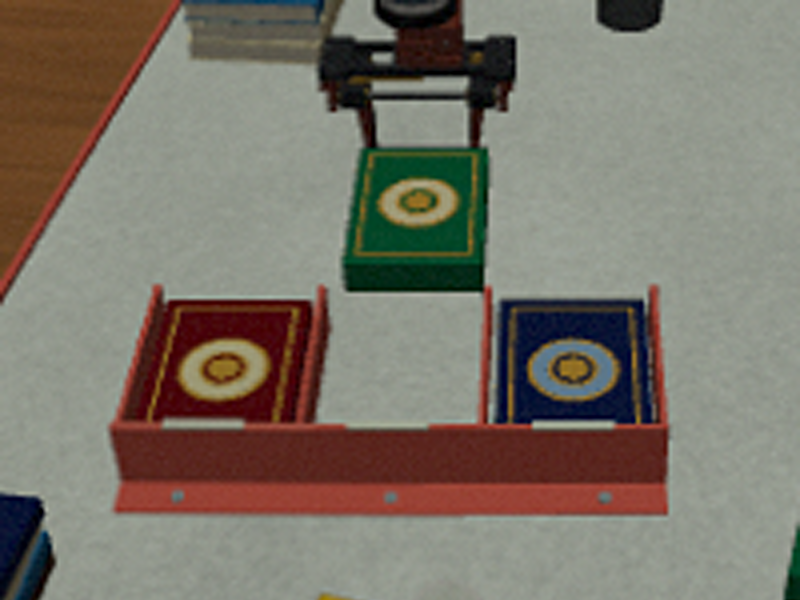

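The book is square in front of the mouth, with its leading corners at crop (345,265) and (484,262) inside dividers (322,290) and (487,290). Clearance is only ±4 mm, so I'll check the divider centre line in this same camera before entering.

```bash
python3 -c "
from h import *
for f in('s5','t5'):
    d=pickle.load(open(f+'.pkl','rb')); W=cloud(d)[0]; hsv=cv2.cvtColor(d['img'],cv2.COLOR_RGB2HSV)
    m=((hsv[...,0]<8)|(hsv[...,0]>172))&(hsv[...,1]>90)&(np.abs(W[...,2]-50)<4)
    P=W[m]; q=P[:,:2]-O; x=q@RX;y=q@RY
    for c in(-204,-68,68,204):
        for lo,hi in((-8,20),(60,150)):
            k=(abs(x-c)<9)&(y>lo)&(y<hi); print(f,c,lo,k.sum(),x[k].mean().round(1),y[k].min().round(1) if k.any() else '')
"
```

```text
s5 -204 -8 6 -201.9 -1.3
s5 -204 60 34 -201.9 61.0
s5 -68 -8 7 -66.8 4.6
s5 -68 60 29 -66.1 62.0
s5 68 -8 9 70.1 1.5
s5 68 60 39 70.3 60.2
s5 204 -8 7 205.2 1.6
s5 204 60 40 205.1 60.2
t5 -204 -8 0 nan 
t5 -204 60 22 -203.9 104.5
t5 -68 -8 0 nan 
t5 -68 60 47 -68.1 61.6
t5 68 -8 14 68.0 2.2
t5 68 60 53 68.1 61.7
t5 204 -8 10 203.8 2.6
t5 204 60 46 203.3 60.4<string>:9: RuntimeWarning: Mean of empty slice.
  ret = ret.dtype.type(ret / rcount)
```

The book sits about 1 mm to −x of the centre line (top −0.5, side −1.8). I'll bias by +1 mm while pushing in.

apply_moves([
  {"gripper": 100, "delta_pos": [0, 0.03, -0.5], "dr": [0, 0, 0]},
  {"gripper": 100, "delta_pos": [0, 0.03, -0.7], "dr": [0, 0, 0]},
  {"gripper": 100, "delta_pos": [0, 0.03, -0.8], "dr": [0, 0, 0]},
  {"gripper": 100, "delta_pos": [0, 0.03, -0.8], "dr": [0, 0, 0]},
  {"gripper": 100, "delta_pos": [0, 0, -0.8], "dr": [0, 0, 0]},
])

```text
t: 8.52
ee_pos: [618.3, -81.3, 13.5]
orientation: [1.114, 1.268, -1.114]
ft_force: [0.2, -2.8, 0.3]
width: 87.5
```

apply_moves([
  {"gripper": 100, "delta_pos": [0, 0, -0.7], "dr": [0, 0, 0]},
  {"gripper": 100, "delta_pos": [0, 0, -0.7], "dr": [0, 0, 0]},
  {"gripper": 100, "delta_pos": [0, 0, -0.7], "dr": [0, 0, 0]},
  {"gripper": 100, "delta_pos": [0, 0, -0.7], "dr": [0, 0, 0]},
  {"gripper": 100, "delta_pos": [0, 0, -0.7], "dr": [0, 0, 0]},
])

```text
t: 8.93
ee_pos: [613.8, -46.6, 13.5]
orientation: [1.114, 1.268, -1.114]
ft_force: [0.0, -1.6, -1.6]
width: 87.5
```

```bash
python3 -c "
from h import *
plan(1,-14,14,-np.pi/2)
edges('side','s6')"
```

```text
t 8.93 rack [   0.9 -159.2] z 13.5 F [ 0.  -1.6 -1.6] q [-0.1   0.71  1.74  0.    0.69 -0.22] toolyaw-y vs rack y -1.569
first rotate dr [ 0.002 -0.     0.   ] then shift cm (new tool axes) [-5.000e-02  1.000e-02 -1.452e+01]
side rack c [  1.3 -61.5] size [118.5 178.9] ang 0.4 816 lo/hi pct [[-57.8, -149.0], [60.0, 25.0]]
```

It has entered the mouth cleanly. Continuing.

apply_moves([
  {"gripper": 100, "delta_pos": [0, 0, -0.7], "dr": [0, 0, 0]},
  {"gripper": 100, "delta_pos": [0, 0, -0.8], "dr": [0, 0, 0]},
  {"gripper": 100, "delta_pos": [0, 0, -0.8], "dr": [0, 0, 0]},
  {"gripper": 100, "delta_pos": [0, 0, -0.8], "dr": [0, 0, 0]},
  {"gripper": 100, "delta_pos": [0, 0, -0.8], "dr": [0, 0, 0]},
])

```text
t: 9.4
ee_pos: [609.0, -8.0, 13.7]
orientation: [1.114, 1.267, -1.114]
ft_force: [0.2, -1.5, -1.6]
width: 87.8
```

apply_moves([
  {"gripper": 100, "delta_pos": [0, 0, -0.8], "dr": [0, 0, 0]},
  {"gripper": 100, "delta_pos": [0, 0, -0.8], "dr": [0, 0, 0]},
  {"gripper": 100, "delta_pos": [0, 0, -0.8], "dr": [0, 0, 0]},
  {"gripper": 100, "delta_pos": [0, 0, -0.8], "dr": [0, 0, 0]},
  {"gripper": 100, "delta_pos": [0, 0, -0.8], "dr": [0, 0, 0]},
])

```text
t: 9.82
ee_pos: [603.8, 31.7, 13.6]
orientation: [1.114, 1.268, -1.114]
ft_force: [1.4, -2.0, -1.5]
width: 87.7
```

apply_moves([
  {"gripper": 100, "delta_pos": [0, 0, -0.8], "dr": [0, 0, 0]},
  {"gripper": 100, "delta_pos": [0, 0, -0.8], "dr": [0, 0, 0]},
  {"gripper": 100, "delta_pos": [0, 0, -0.7], "dr": [0, 0, 0]},
  {"gripper": 100, "delta_pos": [0, 0, -0.6], "dr": [0, 0, 0]},
  {"gripper": 100, "delta_pos": [0, 0, -0.5], "dr": [0, 0, 0]},
])

```text
t: 10.23
ee_pos: [599.5, 65.3, 13.7]
orientation: [1.113, 1.268, -1.113]
ft_force: [0.4, -2.2, -1.8]
width: 87.4
```

```bash
python3 -c "
from h import *
plan(1,-13,14,-np.pi/2)
edges('side','s7');edges('top','t7')"
```

```text
t 10.23 rack [  0.9 -46.4] z 13.7 F [ 0.4 -2.2 -1.8] q [ 0.09  0.7   1.77  0.    0.67 -0.04] toolyaw-y vs rack y -1.569
first rotate dr [ 0.002 -0.     0.   ] then shift cm (new tool axes) [-0.03  0.01 -3.34]
side rack c [ 1.3 50.5] size [172.9 120.4] ang 89.4 905 lo/hi pct [[-57.9, -34.5], [60.1, 136.3]]
top rack c [ -0.5 100.7] size [ 75.3 124.5] ang 82.8 610 lo/hi pct [[-59.6, 57.5], [58.9, 134.0]]
```

apply_moves([
  {"gripper": 100, "delta_pos": [0, 0, -0.5], "dr": [0, 0, 0]},
  {"gripper": 100, "delta_pos": [0, 0, -0.5], "dr": [0, 0, 0]},
  {"gripper": 100, "delta_pos": [0, 0, -0.5], "dr": [0, 0, 0]},
  {"gripper": 100, "delta_pos": [0, 0, -0.5], "dr": [0, 0, 0]},
  {"gripper": 100, "delta_pos": [0, 0, -0.4], "dr": [0, 0, 0]},
])

```text
t: 10.75
ee_pos: [596.6, 88.7, 13.8]
orientation: [1.114, 1.267, -1.113]
ft_force: [-0.3, -3.3, 1.4]
width: 88.2
```

apply_moves([
  {"gripper": 100, "delta_pos": [0, 0, -0.2], "dr": [0, 0, 0]},
  {"gripper": 100, "delta_pos": [0, 0, -0.2], "dr": [0, 0, 0]},
  {"gripper": 100, "delta_pos": [0, 0, -0.1], "dr": [0, 0, 0]},
  {"gripper": 100, "delta_pos": [0, 0, -0.1], "dr": [0, 0, 0]},
  {"gripper": 100, "delta_pos": [0, 0, 0], "dr": [0, 0, 0]},
])

```text
t: 11.17
ee_pos: [595.9, 94.4, 13.8]
orientation: [1.114, 1.267, -1.113]
ft_force: [-0.1, -2.4, 1.9]
width: 87.7
```

```bash
python3 -c "
from h import *
plan(1,-13,14,-np.pi/2)
edges('side','s8')"
```

```text
t 11.17 rack [  1.  -17.1] z 13.8 F [-0.1 -2.4  1.9] q [0.14 0.7  1.77 0.   0.67 0.01] toolyaw-y vs rack y -1.569
first rotate dr [ 0.002 -0.    -0.   ] then shift cm (new tool axes) [-0.02 -0.   -0.41]
side rack c [ 1.2 65.7] size [119.1 154. ] ang 0.1 747 lo/hi pct [[-58.0, -5.9], [60.6, 140.6]]
```

Not home yet. Creeping 1 mm per row until the force rises.

apply_moves([
  {"gripper": 100, "delta_pos": [0, 0, -0.1], "dr": [0, 0, 0]},
  {"gripper": 100, "delta_pos": [0, 0, -0.1], "dr": [0, 0, 0]},
  {"gripper": 100, "delta_pos": [0, 0, -0.1], "dr": [0, 0, 0]},
  {"gripper": 100, "delta_pos": [0, 0, 0], "dr": [0, 0, 0]},
  {"gripper": 100, "delta_pos": [0, 0, 0], "dr": [0, 0, 0]},
])

```text
t: 11.63
ee_pos: [595.5, 97.3, 13.8]
orientation: [1.114, 1.267, -1.113]
ft_force: [-0.4, -4.6, 4.0]
width: 87.7
```

apply_moves([
  {"gripper": 100, "delta_pos": [0, 0, -0.1], "dr": [0, 0, 0]},
  {"gripper": 100, "delta_pos": [0, 0, -0.1], "dr": [0, 0, 0]},
  {"gripper": 100, "delta_pos": [0, 0, 0], "dr": [0, 0, 0]},
  {"gripper": 100, "delta_pos": [0, 0, 0], "dr": [0, 0, 0]},
  {"gripper": 100, "delta_pos": [0, 0, 0], "dr": [0, 0, 0]},
])

```text
t: 12.05
ee_pos: [595.2, 99.2, 13.8]
orientation: [1.114, 1.267, -1.114]
ft_force: [0.8, -4.9, 4.1]
width: 87.8
```

apply_moves([
  {"gripper": 100, "delta_pos": [0, 0, -0.1], "dr": [0, 0, 0]},
  {"gripper": 100, "delta_pos": [0, 0, 0], "dr": [0, 0, 0]},
  {"gripper": 100, "delta_pos": [0, 0, -0.1], "dr": [0, 0, 0]},
  {"gripper": 100, "delta_pos": [0, 0, 0], "dr": [0, 0, 0]},
  {"gripper": 100, "delta_pos": [0, 0, 0], "dr": [0, 0, 0]},
])

```text
t: 12.47
ee_pos: [595.2, 99.3, 13.8]
orientation: [1.112, 1.266, -1.114]
ft_force: [2.1, -15.8, 3.7]
width: 87.8
```

```bash
python3 -c "
from h import *
status()
d=grab('side','s9'); W=cloud(d)[0]
edges('side','s9')
cv2.imwrite('pics/s9.png',cv2.resize(d['img'][200:275,140:300][...,::-1],(800,375),interpolation=cv2.INTER_CUBIC))"
```

```text
t 12.47 rack [  1.  -12.1] z 13.8 F [  2.1 -15.8   3.7] q [ 0.15  0.7   1.77 -0.    0.67  0.02] toolyaw-y vs rack y -1.569
side rack c [ 1.4 70.7] size [119.4 145.4] ang 0.2 714 lo/hi pct [[-58.1, -0.6], [60.1, 142.0]]
```

View pics/s9.png

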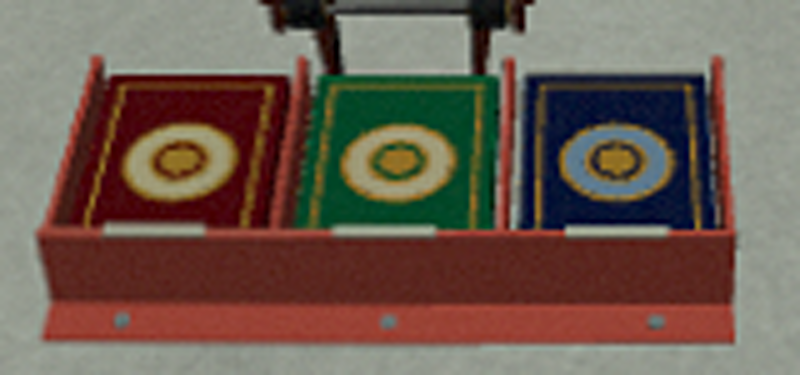

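The force rose to 16 N and the TCP stalled at 99.3, so the book is on the riser. The picture shows all three near ends level at row ~76, with the green book centred between its dividers. Retreating.

apply_moves([
  {"gripper": 100, "delta_pos": [0, 0, 0.5], "dr": [0, 0, 0]},
  {"gripper": 100, "delta_pos": [0, 0, 1.5], "dr": [0, 0, 0]},
  {"gripper": 100, "delta_pos": [0, 0, 3], "dr": [0, 0, 0]},
  {"gripper": 100, "delta_pos": [0, 0, 3], "dr": [0, 0, 0]},
  {"gripper": 100, "delta_pos": [0, 0, 3], "dr": [0, 0, 0]},
])

```text
t: 12.98
ee_pos: [608.6, -8.8, 13.3]
orientation: [1.113, 1.269, -1.113]
ft_force: [-0.3, -0.7, 0.3]
width: 88.2
```

apply_moves([
  {"gripper": 100, "delta_pos": [-2, 0, 3], "dr": [0, 0, 0]},
  {"gripper": 100, "delta_pos": [-3, 0, 3], "dr": [0, 0, 0]},
  {"gripper": 100, "delta_pos": [-3, 0, 3], "dr": [0, 0, 0]},
  {"gripper": 100, "delta_pos": [-2, 0, 2], "dr": [0, 0, 0]},
  {"gripper": 100, "delta_pos": [0, 0, 0], "dr": [0, 0, 0]},
])

```text
t: 13.4
ee_pos: [626.1, -120.3, 117.0]
orientation: [1.118, 1.259, -1.112]
ft_force: [0.8, -0.7, 1.3]
width: 88.2
```

```bash
python3 -c "
from h import *
status()
edges('side','s10'); d,m=edges('top','t10')
W0=cloud(pickle.load(open('top0.pkl','rb')))[0]
for nm,c in(('navy',-136),('wine',136)):
  for D in (pickle.load(open('top0.pkl','rb')),d):
    W=cloud(D)[0]; q=W[...,:2]-O; x=q@RX;y=q@RY
    k=(abs(x-c)<64)&(y>-20)&(y<165)&(abs(W[...,2]-34)<5); print(nm,np.percentile(x[k],[1,99]).round(1),np.percentile(y[k],[1,99]).round(1),k.sum())
for D in (pickle.load(open('top0.pkl','rb')),d):
    W=cloud(D)[0]; k=(W[...,2]>80)&(W[...,2]<160)&(abs(W[...,0]-459)<60)&(abs(W[...,1]+427)<60); print('pot',W[k].mean(0).round(1))
cv2.imwrite('pics/t10.png',cv2.resize(d['img'][...,::-1],(800,600)))"
```

```text
t 13.4 rack [   3.8 -233.9] z 117.0 F [ 0.8 -0.7  1.3] q [-0.21  0.58  1.68  0.    0.88 -0.33] toolyaw-y vs rack y -1.572
side rack c [ 1.4 70.2] size [144.2 119.9] ang 89.8 709 lo/hi pct [[-58.2, -1.2], [60.2, 140.9]]
top rack c [-0.4 73.3] size [146.8 119.7] ang 90.0 1175 lo/hi pct [[-59.9, 0.3], [58.8, 143.6]]
navy [-195.4  -77.6] [  0.5 163. ] 2209
navy [-193.2  -77.4] [  0.7 163.6] 1746
wine [ 78.6 196.7] [  1.2 163.5] 2071
wine [ 78.7 196.6] [  1.5 163.4] 2079
pot [ 459.  -426.8  106.8]
pot [ 458.6 -426.5  107. ]
```

View pics/t10.png

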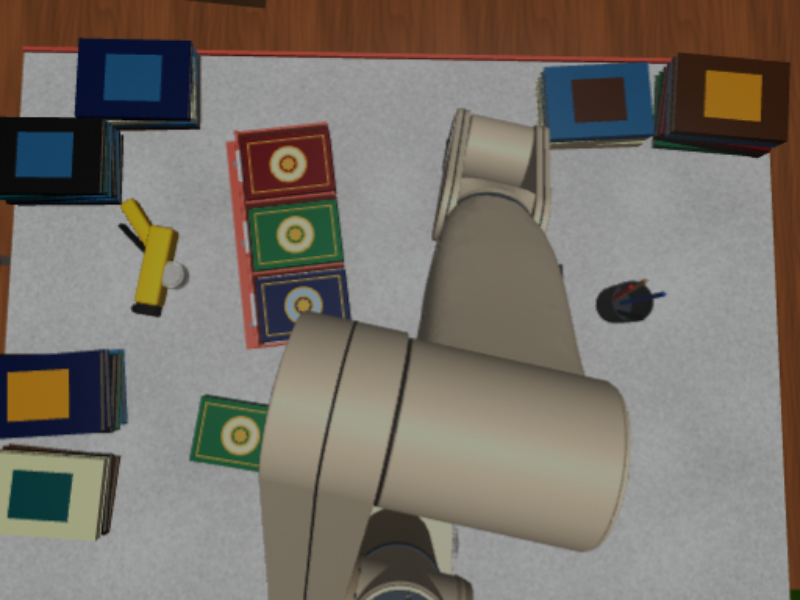

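The book is in the row at (295,234). Its near end is level with its neighbours (0.3 mm against 0.7 and 1.5 mm), and the navy and wine books, pot and labeller haven't moved. Handing in.

```bash
python3 -c "
from h import *
print(ctrl.close_job())"
```

```text
the job is handed in; nothing more can be done
None
```

The green book (the right-hand one of the two lookalikes) is in the middle bay, home against the riser, and the job is handed in at about 13.5 s. I first pushed its side with the open fingers to centre and square it. I then pushed its near end steadily, at 0.1 m/s or less, through the gap. At the end the push force rose to 16 N and the arm stalled, and I backed the gripper off clear.

**Last checks:**
- **Centring:** the book is within about 0.5 mm of the bay's centre line. The side camera read +1.4 mm for the book, but it also read the rack about 1.8 mm off, so the two agree.
- **Squareness:** the angle was 0.0° from the top camera and 0.2° from the side camera.
- **Home:** its near end is 0.3 mm from the nominal mouth line and level with its neighbours to about 1 mm.
- **Other things:** the wine book and pot positions are unchanged to within 0.5 mm. The navy book was partly hidden by the arm, which explains a 2 mm change in one of its edges. I checked the labeller only by eye in the top picture, where it looks unmoved.

No check failed.

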